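# Open the flask carrier through its two-stage catch

### The job

Open the blue culture-flask carrier: work its red safety tab fully aside to its open end, away from the latch, then raise the yellow-barred latch all the way back, then swing the clear lid up by its black bar until it stands open at least 60 degrees, and let go. The tab slides only while it is held pressed down to the right depth, which differs from case to case, so feel for it and never force the catch where it jams (25 N at most). Leave the other labware where it is.

Things in the scene. Friction and masses are not known exactly. Their poses are not given: they have to be found in the camera images.
- carrier: Blue carrier, 240 x 240 x 90 mm high, fixed. Origin on the bench under it, 130 mm behind its front face; x runs from front to hinge side, y to its left, z up. The front 86 mm is a deck 90 mm high with the catch; behind it the flasks lie under the clear lid. At the start, in its frame (mm): fin top (-85,-73,138), latch bar (-52,0,150), lid bar (-22,70,133).
- fin_top (a point): Centre of the top of the safety tab's red fin, 12 mm (carrier x) by 24 mm (carrier y), its top 48 mm above the deck; pinch it across the 12 mm from above. It stands in an orange sliding plate, 30 x 36 x 4 mm, whose tongue lies over the latch arm and blocks it.
- fin (a joint): How far the fin is pressed down into its plate, m: 0 = up, stop at 0.0125. Spring: 3 N to start, plus 0.5 N per mm; it comes up when let go. A tooth under the fin must pass a hidden slot: the tab slides only at the slot's depth, unknown, 3 to 11.5 mm, good to about 0.7 mm either way; at any other depth it stops dead after about 4 mm of slide.
- tab (a joint): Slide of the safety tab in m along the carrier's -y (to its right, away from the latch): 0 = locked over the latch arm, stop at 0.024. About 1.2 N of friction; stays where it is left. Past about 0.015 the fin is through the slot, may be let up, and then keeps the tab from going back; the latch is free from 0.016. Fully aside means at the stop (0.019 or more).
- latch_bar (a point): Middle of the yellow bar of the main latch: a round bar 10 mm in diameter, 52 mm long along carrier y (42 mm clear between its two end posts), 42 mm above the steel latch arm. It can be pinched from above across carrier x; held lightly, it turns in the fingers as the latch goes up.
- latch_pivot (a point): Pivot of the latch on the deck, axis along carrier y, 108 mm above the bench; the bar is 60 mm beyond it (carrier x) and 42 mm above it when the latch is down. The latch turns up and over towards the carrier's front (-x).
- latch (a joint): Angle of the latch in rad: 0 = down, toe on the lid's front edge; stop at 1.65 (arm upright and slightly past). It turns with about 0.12 N m of friction and stays where it is left; all the way back is 1.4 or more. While the tab is locked it lifts only about 0.1; while it is down it holds the lid shut.
- lid_bar (a point): Middle of the black bar of the lid's handle: round, 10 mm in diameter, 66 mm long along carrier y (54 mm clear between its posts), 35 mm above the lid's top. It can be pinched from above across carrier x; held lightly, it turns in the fingers as the lid opens.
- lid_hinge (a point): A point on the lid's hinge axis, along carrier y, at the far rim, 90 mm above the bench; the lid bar is 132 mm nearer the front and 43 mm above it when the lid is shut.
- lid (a joint): Angle of the lid in rad: 0 = shut, stop at 1.75. The lid weighs 0.3 kg (0.2 to 0.4) and its hinge has 0.45 N m of friction, so it stays where it is left.
- flask_a: Bystander: clear culture flask with a red cap, lying flat, 85 x 50 x 26 mm plus cap, beside the carrier's left side. Origin under its centre.
- flask_b: Bystander: clear culture flask with a red cap, lying flat, 85 x 50 x 26 mm plus cap, beside the carrier's right side. Origin under its centre.
- flask_c: Bystander: larger clear flask with a green cap, lying flat, 130 x 80 x 36 mm. Origin under its centre.
- dish_a: Bystander: petri dish, 90 mm across, 15 mm high. Origin under its centre.
- dish_b: Bystander: petri dish, 60 mm across, 15 mm high. Origin under its centre.
- dropper: Bystander: small amber bottle with a black cap, 38 mm across, 75 mm high. Origin under its centre.
- tube: Bystander: standing tube with a red cap, 35 mm across the cap, 115 mm high. Origin under its centre.

How it is judged:
By the outcome, as a careful person would: the job done as asked, in the order asked, and still so for the second after the job is handed in, with the robot touching nothing.
It also fails if it takes over 72 s, if anything falls off the work surface, if the arm or the gripper's body presses on something with over 40 N, if the wrist force passes 120 N, or if a joint passes its speed limit or range.

### The arm

A 6-joint arm with a two-finger parallel gripper is mounted at the origin on the work surface. World frame = base frame: x ahead of the robot, y to its left, z up, the work surface at z = 0. Lengths are in m, angles in rad, forces in N, time in s.
With the tool pointing down it reaches from about 0.35 to 0.975 m from the base axis. Payload 4.9 kg.
Tool frame: the origin (TCP) lies at the very end of the fingers, on their centre line; the grasp point (between the pads) lies manip.grip_point_offset behind it (manip.grip_point_offset is the distance from the TCP to the grasp point, in m); z points along the fingers, y is the line along which they close (so a half turn about z gives the same grasp; the last joint's range is limited). The gripper opens to 85 mm and grips with 20 to 120 N. Pads are 22 mm wide; open, the fingers measure 114 mm over their backs; the gripper's body (76 mm by 85 mm) begins 54 mm behind the grasp point. The pads swing forward as they close: fully open they stand 13 mm farther back than shut.
Start: joints at [-1.319, 0.053, 1.613, -0, 1.476, -0.119], TCP at [0.226, -0.583, 0.231] pointing down, gripper open.
Joint ranges: [-3.01, 3.01], [-1.01, 2.22], [0.06, 2.58], [-1.02, 4.17], [0.09, 2.62], [-3.14, 3.14]. Speed limits (rad/s): [2.57, 2.57, 3.14, 3.14, 3.14, 3.14].

### API

Orientations are given as a unit quaternion [w, x, y, z].
In Python, from plant import manip gives the robot as it stands.
- The arm moves only by the shell command python3 -m crank 'ROWS' [OPENING]. ROWS is JSON, a list of rows, each an object of numbers: "x", "y", "z": the shift along the tool's x, y, z in cm; "turn": the turn about the tool's z in rad. In form: [{"x": .., "y": .., "z": .., "turn": ..}, ...]. A call has 1 to 5 rows; each row shifts and turns the commanded pose from where the row before left it, along the tool's axes as they then stand; what a row does not reach is not made up. A row lasts 1/10 s, in which the tool goes at most 50 mm and 8.59 degrees, less where a joint would pass 70% of its speed; a pose out of reach is approached as far as the arm can. A call with a gripper value outside its range is refused whole. OPENING is the opening in per cent of the stroke, from 0 (shut) to 100 (fully open), set as the call begins (- or left out, the last holds). The fingers move at their own pace and stop on an object; the grip force is fixed at half the most. Time passes only in rows, so rows that do not move let the fingers close. It gives the time, the measured TCP pose, the force, the opening and the grip force at its end, in the units of the state.
- manip.state(): the state, without advancing time (a new reading comes with each control period).
- manip.grab_frame(name): name is "scene" or "top" or "wrist"; returns (picture, depth): 420x560x3 uint8, red, green, blue; 420x560 float32, m along the optical axis (not along the pixel's ray), 0 where there is no reading.
- manip.camera_model(name): a dict with "mtx" (3x3 intrinsics, pixels), "world_to_cam" (4x4, takes a point from world to camera coordinates). Camera axes: x right, y down, z forward; pixel columns grow to the right and rows downward; lengths in m; the calibration is good to about 2 mm. The wrist camera is an equidistant fisheye: a pixel r from the principal point sees the ray r / f radians off the axis. A picture is of the moment at which its call begins: read the wrist's pose just before it. camera_model takes no time and is no camera call; for the wrist camera it gives the pose at the moment of the call.
- manip.job_done(): hands the job in; it is judged then, once.
The state is a dict: "time": time; "joint_pos": joint angles; "joint_vel": joint speeds; "joint_efforts": joint torques, N m; "tool_pos": TCP position; "tool_rot": TCP orientation; "contact_force": force on the tool from outside, world axes, zero at the start; "ft_torque": the same for the moment, N m; "gripper_width": opening from 0.0 (shut) to 1.0 (fully open); "grasp_force": force on a finger pad.
Only numpy, scipy, OpenCV 4.12 (cv2) and the standard library are available. Lean on these libraries where they do the work, as an engineer would, in place of code of your own. Each camera call takes 0.05 s, during which the arm holds its last target. There are 200 camera calls.

## Working session

There is one attempt and no reset: what is moved stays moved. The work goes in short steps, Python scripts to look and compute and a shell command to move; the robot and the scene stay as the last step left them, time stands still between calls to the robot, and variables do not carry over. Pictures are saved under pics/ and viewed, at most 10 in all, crops included, and the job is handed in when it is done.

```bash
ls; mkdir -p pics; python3 - <<'E'
from plant import manip
import cv2,numpy as np
print(manip.state()); print(manip.grip_point_offset)
for n in("scene","top"):
    p,d=manip.grab_frame(n); cv2.imwrite(f"pics/{n}0.png",p[:,:,::-1]); np.savez(f"{n}0.npz",p=p,d=d,**manip.camera_model(n))
    print(n,manip.camera_model(n))
E
```

```text
pics
{'time': 0.0, 'joint_pos': array([-1.31896277e+00,  5.33223312e-02,  1.61430008e+00,  2.53992135e-05,
        1.47597036e+00, -1.19032017e-01]), 'joint_vel': array([-0.00135406,  0.00088934, -0.00128412,  0.00254523,  0.00244249,
       -0.00118761]), 'joint_efforts': array([ 1.22543795e-03, -3.93689311e+01, -3.70169914e+01, -1.00029918e-04,
        7.14125839e-03, -1.47912264e-06]), 'tool_pos': array([ 0.22634764, -0.58191212,  0.23008078]), 'tool_rot': array([-9.98692658e-04,  9.82856281e-01,  1.84370633e-01, -5.37423325e-05]), 'contact_force': array([-0.33013426,  0.27319813, -1.01082249]), 'ft_torque': array([-0.00794849,  0.03258786, -0.0154895 ]), 'grasp_force': 0.0, 'gripper_width': 0.9988570342194318}
0.0187
scene {'mtx': array([[531.87426861,   0.        , 285.24547516],
       [  0.        , 531.87426861, 217.15711457],
       [  0.        ,   0.        ,   1.        ]]), 'world_to_cam': array([[ 0.40075295,  0.91611502, -0.01141672, -0.19091201],
       [ 0.70814492, -0.3176352 , -0.63058596, -0.28917752],
       [-0.58131562,  0.24462449, -0.77603544,  1.71988245],
       [ 0.        ,  0.        ,  0.        ,  1.        ]])}
top {'mtx': array([[524.0741658 ,   0.        , 286.41336764],
       [  0.        , 524.0741658 , 214.73792134],
       [  0.        ,   0.        ,   1.        ]]), 'world_to_cam': array([[ 0.00762982, -0.9999236 ,  0.00972479, -0.03033551],
       [-0.9945404 , -0.00860017, -0.10399726,  0.52659729],
       [ 0.10407295, -0.00887822, -0.99453004,  1.3713887 ],
       [ 0.        ,  0.        ,  0.        ,  1.        ]])}
```

View pics/top0.png

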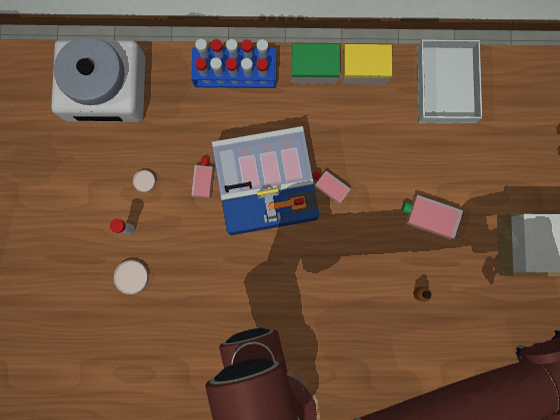

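View pics/scene0.png

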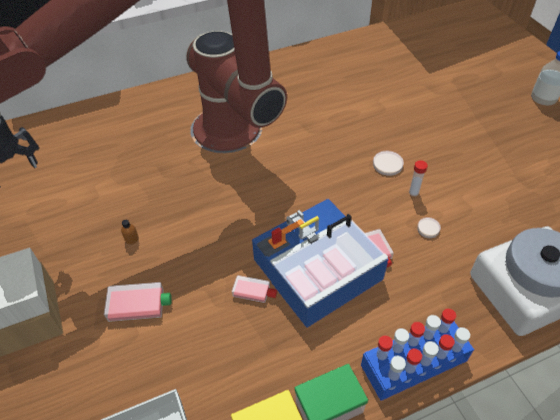

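The top view shows the carrier near (268,180), with the red fin at about (299,202), the yellow bar at (268,190) and the black lid bar at (238,187). In the scene view the fin is at (278,236), the yellow bar at (310,223) and the lid bar at (340,226). The carrier's yaw is about +9°.

```bash
cat > h.py <<'E'
import numpy as np,cv2
def ray(u,v,K,T,z):
    d=T[:3,:3].T@np.linalg.solve(K,[u,v,1.]); c=-T[:3,:3].T@T[:3,3]
    return c+d*(z-c[2])/d[2]
def blob(m,roi):
    x0,y0,x1,y1=roi; mm=np.zeros(m.shape,np.uint8); mm[y0:y1,x0:x1]=m[y0:y1,x0:x1]
    n,l,s,c=cv2.connectedComponentsWithStats(mm); i=1+np.argmax(s[1:,4]); return c[i],s[i]
E
python3 - <<'E'
from h import *
P={}
for n,rois in (("top",dict(fin=(285,190,312,215),latch=(250,180,285,200),lid=(222,178,256,198))),("scene",dict(fin=(265,222,292,250),latch=(298,212,325,235),lid=(324,210,356,242)))):
    f=np.load(n+"0.npz");p=f['p'];hsv=cv2.cvtColor(p,cv2.COLOR_RGB2HSV);H,S,V=cv2.split(hsv)
    M=dict(fin=((H<6)|(H>174))&(S>170)&(V>60),latch=(H>22)&(H<34)&(S>150)&(V>90),lid=V<45)
    for k,z in(("fin",.138),("latch",.150),("lid",.133)):
        c,s=blob(M[k],rois[k]); w=ray(*c,f['mtx'],f['world_to_cam'],z); P[n,k]=w; print(n,k,c,s,w.round(4),f['d'][int(c[1]),int(c[0])])
C=np.array([[-85,-73],[-52,0],[-22,70]])/1000
for n in("top","scene"):
    W=np.array([P[n,k][:2] for k in("fin","latch","lid")])
    a,b=C-C.mean(0),W-W.mean(0); yaw=np.arctan2((a[:,0]*b[:,1]-a[:,1]*b[:,0]).sum(),(a*b).sum())
    R=np.array([[np.cos(yaw),-np.sin(yaw)],[np.sin(yaw),np.cos(yaw)]]); o=W.mean(0)-R@C.mean(0)
    print(n,np.degrees(yaw),o,(W-(C@R.T+o))*1000)
# rim: blue edges in top view -> front deck minAreaRect
f=np.load("top0.npz");H,S,V=cv2.split(cv2.cvtColor(f['p'],cv2.COLOR_RGB2HSV))
m=((H>100)&(H<125)&(S>150)).astype(np.uint8); m[:120]=0
ys,xs=np.nonzero(m); x=np.c_[xs,ys][(ys>185)]
r=cv2.minAreaRect(x.astype(np.float32)); print(r)
for q in cv2.boxPoints(r): print(q,ray(*q,f['mtx'],f['world_to_cam'],.09).round(4))
E
```

```text
top fin [298.66071429 201.07142857] [294 198  10   7  56] [ 0.5494 -0.055   0.138 ] 1.2926431
top latch [267.08955224 191.47761194] [257 189  21   7  67] [0.5708 0.0227 0.15  ] 1.2759511
top lid [237.46067416 185.8988764 ] [225 182  27  10  89] [0.5866 0.0968 0.133 ] 1.2951487
scene fin [276.0862069  235.77586207] [272 228  10  16 116] [ 0.5664 -0.0615  0.138 ] 1.2809348
scene latch [308.35849057 222.20754717] [300 217  18  11  53] [0.5689 0.022  0.15  ] 1.2731488
scene lid [344.76595745 221.17021277] [332 216  19  11  47] [0.5903 0.1107 0.133 ] 1.2953694
top 9.988257967247758 [0.6209674  0.03169111] [[-0.51208385 -0.0493808 ]
 [ 1.03666381  0.05666049]
 [-0.52457996 -0.00727969]]
scene 15.904917957869225 [0.6259016  0.03922421] [[ 2.20978645 -7.21506354]
 [-6.95160745 -2.96601494]
 [ 4.74182101 10.18107848]]
((389.3129577636719, 260.619873046875), (153.82228088378906, 331.31561279296875), 88.44248962402344)
[221.62589 188.23978] [0.5871 0.1409 0.09  ]
[552.8191  179.23453] [ 0.6184 -0.7124  0.09  ]
[557.      332.99997] [ 0.2285 -0.7051  0.09  ]
[225.80682 342.00522] [0.2012 0.1226 0.09  ]
```

```bash
python3 -m crank '[{"turn":-0.145},{"turn":-0.145},{"turn":-0.145},{"turn":-0.145},{"turn":-0.145}]' 60; python3 -m crank '[{"turn":-0.145},{"turn":-0.145},{"turn":-0.145},{"turn":-0.145},{"turn":-0.069}]'
cat >> h.py <<'E'
from scipy.spatial.transform import Rotation as Ro
YAW=np.radians(9.99);O=np.array([.621,.0317])
def w2c(p):
    c,s=np.cos(YAW),np.sin(YAW); d=np.array(p[:2])-O; return np.array([c*d[0]+s*d[1],-s*d[0]+c*d[1],p[2]])*1000
def st():
    from plant import manip
    s=manip.state(); q=s['tool_rot']; R=Ro.from_quat([*q[1:],q[0]]).as_matrix()
    c,n=np.cos(YAW),np.sin(YAW); Cc=np.array([[c,n,0],[-n,c,0],[0,0,1]])
    print('t',round(s['time'],2),'tcp carrier mm',w2c(s['tool_pos']).round(1),'F carrier',(Cc@s['contact_force']).round(1),'axes in carrier\n',(Cc@R).round(3),'open',round(s['gripper_width'],3),round(s['grasp_force'],1))
    return s,R
E
python3 -c "
from h import *
st()"
```

```text
t 0.1 tcp carrier mm [-495.1 -535.9  230.2] F carrier [0.1 0.5 0.5] axes in carrier
 [[ 0.981  0.195 -0.   ]
 [ 0.195 -0.981  0.002]
 [ 0.    -0.002 -1.   ]] open 1.001 0.0schema error: expected keys x, y, z, turn
schema error: expected keys x, y, z, turn
```

```bash
python3 -m crank '[{"x":0,"y":0,"z":0,"turn":-0.145},{"x":0,"y":0,"z":0,"turn":-0.145},{"x":0,"y":0,"z":0,"turn":-0.145},{"x":0,"y":0,"z":0,"turn":-0.145},{"x":0,"y":0,"z":0,"turn":-0.145}]' 50; python3 -m crank '[{"x":0,"y":0,"z":0,"turn":-0.145},{"x":0,"y":0,"z":0,"turn":-0.145},{"x":0,"y":0,"z":0,"turn":-0.145},{"x":0,"y":0,"z":0,"turn":-0.145},{"x":0,"y":0,"z":0,"turn":-0.069}]'
python3 -c "
from h import *
st()"
```

```text
time: 0.6
tool_pos: [0.2264, -0.5822, 0.2306]
tool_rot: [-0.001, 0.852, 0.523, 0.0]
contact_force: [-0.5, 0.3, -0.3]
gripper_width: 0.499
grasp_force: 0.0
time: 1.1
tool_pos: [0.2264, -0.5821, 0.2305]
tool_rot: [-0.001, 0.641, 0.767, 0.0]
contact_force: [0.1, 0.2, 0.8]
gripper_width: 0.496
grasp_force: 0.0
t 1.1 tcp carrier mm [-495.1 -536.1  230.5] F carrier [0.1 0.2 0.8] axes in carrier
 [[-0.004  1.    -0.   ]
 [ 1.     0.004  0.001]
 [ 0.001 -0.    -1.   ]] open 0.496 0.0
```

```bash
python3 -m crank '[{"x":3.3,"y":2.9,"z":0,"turn":0},{"x":3.3,"y":2.9,"z":0,"turn":0},{"x":3.3,"y":2.9,"z":0,"turn":0},{"x":3.3,"y":2.9,"z":0,"turn":0},{"x":3.3,"y":2.9,"z":0,"turn":0}]' ; python3 -m crank '[{"x":3.3,"y":2.9,"z":0,"turn":0},{"x":3.3,"y":2.9,"z":0,"turn":0},{"x":3.3,"y":2.9,"z":0,"turn":0},{"x":3.3,"y":2.9,"z":0,"turn":0},{"x":3.3,"y":2.9,"z":0,"turn":0}]';python3 -m crank '[{"x":3.3,"y":2.9,"z":0,"turn":0},{"x":3.3,"y":2.9,"z":0,"turn":0},{"x":3.3,"y":2.9,"z":0,"turn":0},{"x":3.3,"y":2.9,"z":0,"turn":0},{"x":0,"y":0,"z":0,"turn":0}]'
python3 -c "
from h import *
st()
from plant import manip
m=manip.camera_model('wrist');p,d=manip.grab_frame('wrist');cv2.imwrite('pics/w1.png',p[:,:,::-1]);np.savez('w1.npz',p=p,d=d,**m);print(m)"
```

```text
time: 1.6
tool_pos: [0.3411, -0.3931, 0.2307]
tool_rot: [-0.0, 0.643, 0.766, 0.0]
contact_force: [-0.2, 0.0, 0.1]
gripper_width: 0.504
grasp_force: 0.0
time: 2.1
tool_pos: [0.4553, -0.2055, 0.2309]
tool_rot: [-0.0, 0.643, 0.766, -0.0]
contact_force: [0.8, -0.9, -1.0]
gripper_width: 0.499
grasp_force: 0.0
time: 2.6
tool_pos: [0.5476, -0.0531, 0.2307]
tool_rot: [-0.001, 0.641, 0.768, 0.0]
contact_force: [-0.0, -1.1, 0.2]
gripper_width: 0.503
grasp_force: 0.0
t 2.6 tcp carrier mm [-87.  -70.8 230.7] F carrier [-0.2 -1.1  0.2] axes in carrier
 [[-0.005  1.    -0.   ]
 [ 1.     0.005  0.002]
 [ 0.002 -0.    -1.   ]] open 0.503 0.0
{'mtx': array([[325.1922621 ,   0.        , 275.85721005],
       [  0.        , 325.1922621 , 207.80157663],
       [  0.        ,   0.        ,   1.        ]]), 'world_to_cam': array([[ 0.98387694,  0.17884205, -0.00130206, -0.5287934 ],
       [ 0.17264267, -0.94782053,  0.26801258, -0.1803711 ],
       [ 0.0466978 , -0.26391619, -0.96341453,  0.33727383],
       [ 0.        ,  0.        ,  0.        ,  1.        ]])}
```

View pics/w1.png

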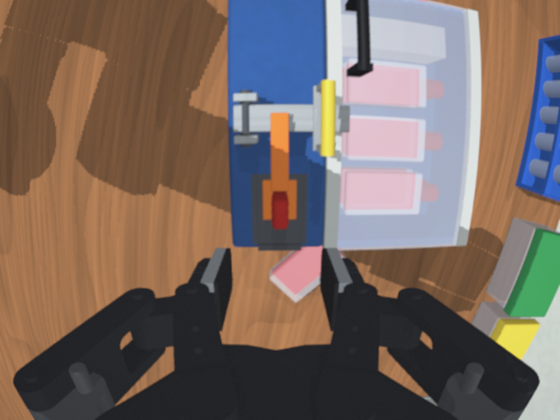

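The wrist view shows the fin at about (280,210), the yellow bar at (328,118) and the lid bar at (362,40). I'll refine those positions from this view.

```bash
python3 - <<'E'
from h import *
f=np.load("w1.npz");K,T,p=f['mtx'],f['world_to_cam'],f['p'];H,S,V=cv2.split(cv2.cvtColor(p,cv2.COLOR_RGB2HSV))
print('cam',w2c(-T[:3,:3].T@T[:3,3]))
def fe(u,v,z):
    q=cv2.fisheye.undistortPoints(np.array([[[u,v]]],float),K,np.zeros(4))[0,0]
    return w2c(ray(q[0],q[1],np.eye(3),T,z))
red=((H<6)|(H>174))&(S>170)
for t in(60,130):
    c,s=blob(red&(V>t),(260,180,300,235)); print('fin',t,c,s,fe(*c,.138))
for v in range(190,232,3): print(v,p[v,280],round(float(f['d'][v,280]),4),end=';')
c,s=blob((H>22)&(H<34)&(S>150)&(V>90),(310,70,345,165)); print('\nlatch',c,s,fe(*c,.151))
c,s=blob(V<45,(340,0,380,80)); print('lid',c,s,fe(*c,.133))
E
```

```text
cam [-87.35800153  -3.98275659 372.58770999]
fin 60 [279.582397   209.58614232] [272 192  16  36 534] [-84.50647229 -70.61642845 138.        ]
fin 130 [280.82582583 213.7987988 ] [275 201  13  27 333] [-83.54201195 -73.90766124 138.        ]
190 [161  89  45] 0.2715;193 [105  32  29] 0.2607;196 [113  33  31] 0.2507;199 [118  35  33] 0.2451;202 [136  39  36] 0.2434;205 [141  40  37] 0.2437;208 [141  40  38] 0.2435;211 [142  41  38] 0.2468;214 [141  40  36] 0.246;217 [140  39  37] 0.2465;220 [140  40  37] 0.248;223 [140  38  37] 0.2475;226 [140  40  37] 0.2472;229 [99 54 56] 0.2995;
latch [327.6193634  120.04244032] [322  81  13  74 754] [-52.52509632  -3.61405092 151.        ]
lid [362.13333333  50.86315789] [348   0  23  75 285] [-23.99697854  50.51559315 133.        ]
```

```bash
python3 -m crank '[{"x":-0.22,"y":0.27,"z":3,"turn":0},{"x":0,"y":0,"z":3,"turn":0},{"x":0,"y":0,"z":3,"turn":0},{"x":0,"y":0,"z":2,"turn":0},{"x":0,"y":0,"z":0.8,"turn":0}]' 35; python3 -m crank '[{"x":0,"y":0,"z":0,"turn":0},{"x":0,"y":0,"z":0,"turn":0}]' 25;  python3 -c "
from h import *
st()"; python3 -m crank '[{"x":0,"y":0,"z":0,"turn":0},{"x":0,"y":0,"z":0,"turn":0},{"x":0,"y":0,"z":0,"turn":0},{"x":0,"y":0,"z":0,"turn":0}]' 0; python3 -c "
from h import *
st()
from plant import manip
p,d=manip.grab_frame('wrist');cv2.imwrite('pics/w2.png',p[:,:,::-1])"
```

```text
time: 3.15
tool_pos: [0.5469, -0.0596, 0.1101]
tool_rot: [-0.002, 0.644, 0.765, -0.001]
contact_force: [0.1, -0.2, -0.6]
gripper_width: 0.348
grasp_force: 0.0
time: 3.35
tool_pos: [0.5499, -0.0596, 0.1145]
tool_rot: [0.001, 0.643, 0.766, 0.0]
contact_force: [-0.4, -0.3, 0.0]
gripper_width: 0.249
grasp_force: 0.0
t 3.35 tcp carrier mm [-85.8 -77.6 114.5] F carrier [-0.4 -0.3  0. ] axes in carrier
 [[ 0.001  1.     0.001]
 [ 1.    -0.001 -0.001]
 [-0.001  0.001 -1.   ]] open 0.249 0.0
time: 3.75
tool_pos: [0.5516, -0.0593, 0.1154]
tool_rot: [0.003, 0.643, 0.766, 0.002]
contact_force: [5.4, -0.4, -1.9]
gripper_width: 0.122
grasp_force: 62.5
t 3.75 tcp carrier mm [-84.1 -77.6 115.4] F carrier [ 5.2 -1.3 -1.9] axes in carrier
 [[-0.     1.     0.006]
 [ 1.     0.    -0.002]
 [-0.002  0.006 -1.   ]] open 0.122 62.5
```

View pics/w2.png

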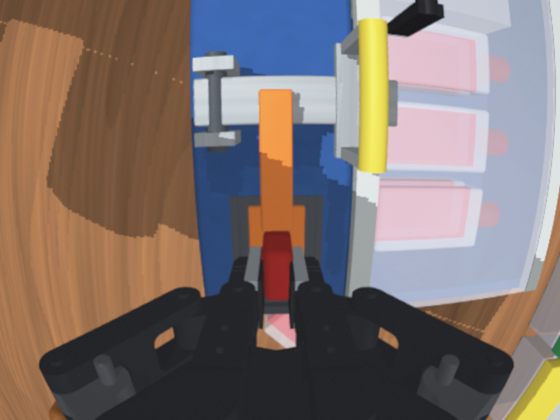

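The fin is pinched between the pads at about (278,265). Next I'll press and feel.

```bash
python3 -m crank '[{"x":0,"y":0,"z":0.2,"turn":0},{"x":0,"y":0,"z":0.2,"turn":0},{"x":0,"y":0,"z":0,"turn":0}]';  python3 -c "
from h import *
st()"; python3 -m crank '[{"x":-0.15,"y":0,"z":0,"turn":0},{"x":-0.15,"y":0,"z":0,"turn":0},{"x":0,"y":0,"z":0,"turn":0}]'; python3 -c "
from h import *
st()"; python3 -m crank '[{"x":-0.15,"y":0,"z":0,"turn":0},{"x":-0.1,"y":0,"z":0,"turn":0},{"x":0,"y":0,"z":0,"turn":0}]'; python3 -c "
from h import *
st()"
```

```text
time: 4.1
tool_pos: [0.5516, -0.0593, 0.1114]
tool_rot: [0.003, 0.643, 0.766, 0.001]
contact_force: [5.0, 0.6, 4.5]
gripper_width: 0.127
grasp_force: 63.4
t 4.1 tcp carrier mm [-84.1 -77.6 111.4] F carrier [ 5.  -0.3  4.5] axes in carrier
 [[ 0.     1.     0.006]
 [ 1.    -0.    -0.002]
 [-0.002  0.006 -1.   ]] open 0.127 63.4
time: 4.4
tool_pos: [0.5521, -0.0618, 0.1114]
tool_rot: [0.002, 0.643, 0.766, 0.002]
contact_force: [5.1, 1.5, 4.2]
gripper_width: 0.124
grasp_force: 63.4
t 4.4 tcp carrier mm [-84.1 -80.2 111.4] F carrier [5.2 0.6 4.2] axes in carrier
 [[ 0.     1.     0.005]
 [ 1.    -0.    -0.001]
 [-0.001  0.005 -1.   ]] open 0.124 63.4
time: 4.7
tool_pos: [0.5525, -0.0642, 0.1114]
tool_rot: [0.002, 0.643, 0.766, 0.002]
contact_force: [5.1, 1.2, 5.1]
gripper_width: 0.124
grasp_force: 63.4
t 4.7 tcp carrier mm [-84.1 -82.6 111.4] F carrier [5.2 0.3 5.1] axes in carrier
 [[ 0.     1.     0.006]
 [ 1.    -0.    -0.001]
 [-0.001  0.006 -1.   ]] open 0.124 63.4
```

```bash
python3 -m crank '[{"x":-0.1,"y":0,"z":0,"turn":0},{"x":0,"y":0,"z":0,"turn":0}]'; python3 -c "
from h import *
st()"; python3 -m crank '[{"x":-0.1,"y":0,"z":0,"turn":0},{"x":0,"y":0,"z":0,"turn":0}]'; python3 -c "
from h import *
st()"
```

```text
time: 4.9
tool_pos: [0.5527, -0.0652, 0.1115]
tool_rot: [0.002, 0.643, 0.766, 0.002]
contact_force: [5.8, 1.5, 5.1]
gripper_width: 0.127
grasp_force: 63.4
t 4.9 tcp carrier mm [-84.1 -83.6 111.5] F carrier [6.  0.5 5.1] axes in carrier
 [[ 0.     1.     0.006]
 [ 1.    -0.    -0.001]
 [-0.001  0.006 -1.   ]] open 0.127 63.4
time: 5.1
tool_pos: [0.5529, -0.0662, 0.1115]
tool_rot: [0.002, 0.643, 0.766, 0.002]
contact_force: [5.1, 2.0, 4.8]
gripper_width: 0.125
grasp_force: 63.4
t 5.1 tcp carrier mm [-84.1 -84.5 111.5] F carrier [5.4 1.1 4.8] axes in carrier
 [[ 0.     1.     0.006]
 [ 1.    -0.    -0.001]
 [-0.001  0.006 -1.   ]] open 0.125 63.4
```

It is already past the 4 mm jam point with about 1 N of drag, so the depth appears right. I'll continue the slide.

```bash
python3 -m crank '[{"x":-0.15,"y":0,"z":0,"turn":0},{"x":-0.15,"y":0,"z":0,"turn":0},{"x":0,"y":0,"z":0,"turn":0}]'; python3 -c "
from h import *
st()"; python3 -m crank '[{"x":-0.15,"y":0,"z":0,"turn":0},{"x":-0.15,"y":0,"z":0,"turn":0},{"x":0,"y":0,"z":0,"turn":0}]'; python3 -c "
from h import *
st()
from plant import manip
p,d=manip.grab_frame('wrist');cv2.imwrite('pics/w3.png',p[:,:,::-1])"
```

```text
time: 5.4
tool_pos: [0.5535, -0.0692, 0.1115]
tool_rot: [0.002, 0.643, 0.766, 0.002]
contact_force: [5.7, 1.0, 4.2]
gripper_width: 0.123
grasp_force: 63.4
t 5.4 tcp carrier mm [-84.  -87.7 111.5] F carrier [5.8 0.  4.2] axes in carrier
 [[ 0.     1.     0.006]
 [ 1.    -0.    -0.001]
 [-0.001  0.006 -1.   ]] open 0.123 63.4
time: 5.7
tool_pos: [0.554, -0.0722, 0.1115]
tool_rot: [0.002, 0.643, 0.766, 0.002]
contact_force: [5.5, 1.5, 5.3]
gripper_width: 0.123
grasp_force: 63.4
t 5.7 tcp carrier mm [-84.  -90.7 111.5] F carrier [5.6 0.5 5.3] axes in carrier
 [[ 0.     1.     0.006]
 [ 1.    -0.    -0.001]
 [-0.001  0.006 -1.   ]] open 0.123 63.4
```

View pics/w3.png

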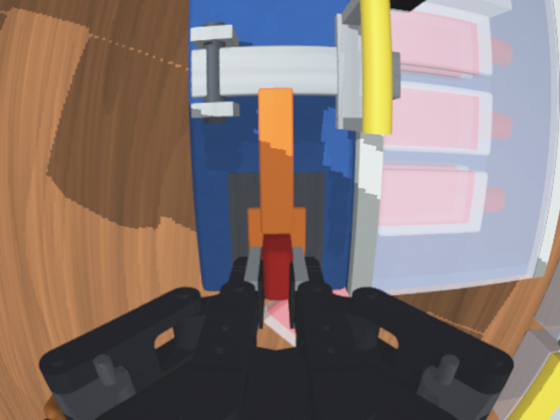

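The plate has moved with the fin: the tongue tip at (276,90) is nearly clear of the latch arm at y≈95. I'll continue to the stop.

```bash
python3 -m crank '[{"x":-0.15,"y":0,"z":0,"turn":0},{"x":-0.15,"y":0,"z":0,"turn":0},{"x":-0.15,"y":0,"z":0,"turn":0},{"x":-0.15,"y":0,"z":0,"turn":0},{"x":0,"y":0,"z":0,"turn":0}]'; python3 -m crank '[{"x":-0.15,"y":0,"z":0,"turn":0},{"x":-0.1,"y":0,"z":0,"turn":0},{"x":0,"y":0,"z":0,"turn":0}]';  python3 -m crank '[{"x":-0.1,"y":0,"z":0,"turn":0},{"x":0,"y":0,"z":0,"turn":0}]'; python3 -m crank '[{"x":-0.1,"y":0,"z":0,"turn":0},{"x":0,"y":0,"z":0,"turn":0}]'; python3 -c "
from h import *
st()"
```

```text
time: 6.25
tool_pos: [0.5551, -0.0781, 0.1115]
tool_rot: [0.002, 0.643, 0.766, 0.002]
contact_force: [5.3, 1.4, 4.0]
gripper_width: 0.123
grasp_force: 63.4
time: 6.55
tool_pos: [0.5556, -0.0805, 0.1116]
tool_rot: [0.002, 0.643, 0.766, 0.002]
contact_force: [6.4, 1.1, 5.0]
gripper_width: 0.124
grasp_force: 63.4
time: 6.75
tool_pos: [0.5557, -0.0814, 0.1115]
tool_rot: [0.002, 0.643, 0.766, 0.002]
contact_force: [6.3, 1.1, 5.0]
gripper_width: 0.126
grasp_force: 63.4
time: 6.95
tool_pos: [0.5559, -0.0824, 0.1116]
tool_rot: [0.002, 0.643, 0.766, 0.002]
contact_force: [5.5, 2.9, 4.6]
gripper_width: 0.126
grasp_force: 63.4
t 6.95 tcp carrier mm [ -83.9 -101.1  111.6] F carrier [5.9 1.9 4.6] axes in carrier
 [[ 0.     1.     0.006]
 [ 1.    -0.    -0.001]
 [-0.001  0.006 -1.   ]] open 0.126 63.4
```

```bash
python3 -m crank '[{"x":0,"y":0,"z":-0.2,"turn":0},{"x":0,"y":0,"z":-0.2,"turn":0},{"x":0,"y":0,"z":0,"turn":0},{"x":0,"y":0,"z":0,"turn":0}]' 35; python3 -m crank '[{"x":0,"y":0,"z":0,"turn":0},{"x":0,"y":0,"z":-3,"turn":0},{"x":0,"y":0,"z":-3,"turn":0},{"x":0,"y":0,"z":-3,"turn":0},{"x":0,"y":0,"z":0,"turn":0}]'; python3 -m crank '[{"x":3.3,"y":1,"z":0,"turn":0},{"x":3.3,"y":1,"z":0,"turn":0},{"x":3.3,"y":1,"z":0,"turn":0},{"x":0,"y":0,"z":0,"turn":0},{"x":0,"y":0,"z":0,"turn":0}]' 
python3 -c "
from h import *
st()
from plant import manip
m=manip.camera_model('wrist');p,d=manip.grab_frame('wrist');cv2.imwrite('pics/w4.png',p[:,:,::-1]);np.savez('w4.npz',p=p,d=d,**m)
for n in['top']:
    p,d=manip.grab_frame(n); cv2.imwrite('pics/t4.png',p[:,:,::-1])"
```

```text
time: 7.35
tool_pos: [0.5527, -0.0825, 0.1126]
tool_rot: [-0.001, 0.643, 0.766, -0.0]
contact_force: [-0.3, 0.1, -0.5]
gripper_width: 0.353
grasp_force: 0.0
time: 7.85
tool_pos: [0.5562, -0.0833, 0.2088]
tool_rot: [0.004, 0.643, 0.766, 0.002]
contact_force: [0.2, -0.5, -0.1]
gripper_width: 0.349
grasp_force: 0.0
time: 8.35
tool_pos: [0.5654, 0.0207, 0.2021]
tool_rot: [-0.001, 0.642, 0.766, -0.001]
contact_force: [0.2, 0.1, -0.3]
gripper_width: 0.348
grasp_force: 0.0
t 8.35 tcp carrier mm [-56.7  -1.2 202.1] F carrier [ 0.2  0.1 -0.3] axes in carrier
 [[-0.001  1.    -0.002]
 [ 1.     0.001  0.   ]
 [ 0.    -0.002 -1.   ]] open 0.348 0.0
```

View pics/w4.png

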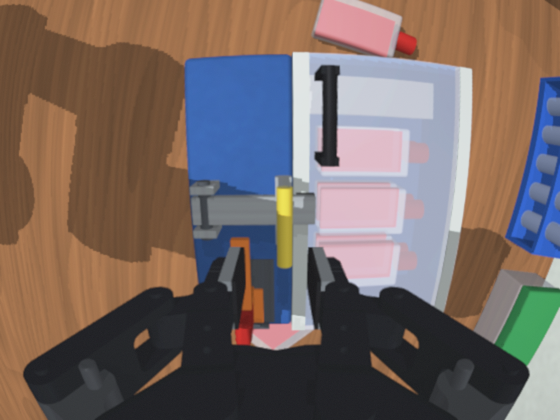

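The tab is clear: the tongue tip is at (240,240), outside the latch arm at rows 195–225. The yellow bar is at (285,227) and the lid bar at (328,115). Now I'll compute both bar positions.

```bash
python3 - <<'E'
from h import *
f=np.load("w4.npz");K,T,p=f['mtx'],f['world_to_cam'],f['p'];H,S,V=cv2.split(cv2.cvtColor(p,cv2.COLOR_RGB2HSV))
def fe(u,v,z):
    q=cv2.fisheye.undistortPoints(np.array([[[u,v]]],float),K,np.zeros(4))[0,0]
    return w2c(ray(q[0],q[1],np.eye(3),T,z)).round(1)
c,s=blob((H>20)&(H<36)&(S>130)&(V>50),(270,175,300,275)); print('latch',c,s,fe(*c,.152))
c,s=blob(V<45,(310,60,345,170)); print('lid',c,s,fe(*c,.133))
E
```

```text
latch [284.32831858 226.39469027] [ 277  188   15   80 1130] [-5.17e+01  1.00e-01  1.52e+02]
lid [333.55036855 117.38083538] [330  66   8  99 407] [-19.8  67.5 133. ]
```

```bash
python3 -m crank '[{"x":0.1,"y":0.48,"z":0,"turn":0},{"x":0,"y":0,"z":2.5,"turn":0},{"x":0,"y":0,"z":2.5,"turn":0},{"x":0,"y":0,"z":2.1,"turn":0},{"x":0,"y":0,"z":0,"turn":0}]' 35; python3 -m crank '[{"x":0,"y":0,"z":0,"turn":0},{"x":0,"y":0,"z":0,"turn":0}]' 22;  python3 -c "
from h import *
st()"; python3 -m crank '[{"x":0,"y":0,"z":0,"turn":0},{"x":0,"y":0,"z":0,"turn":0},{"x":0,"y":0,"z":0,"turn":0},{"x":0,"y":0,"z":0,"turn":0}]' 0; python3 -c "
from h import *
st()
a0=np.arctan2(42,60);r=np.hypot(42,60);t=a0+np.linspace(0,1.62,14)
P=np.c_[r*np.cos(t),r*np.sin(t)]; print('rows y,z(down) cm',(np.diff(P,axis=0)*[1,-1]/10).round(2).tolist())
"
```

```text
time: 8.95
tool_pos: [0.5681, 0.0214, 0.1284]
tool_rot: [-0.003, 0.644, 0.765, -0.002]
contact_force: [-1.0, -0.9, 0.5]
gripper_width: 0.349
grasp_force: 0.0
time: 9.15
tool_pos: [0.5717, 0.0215, 0.1341]
tool_rot: [0.001, 0.643, 0.766, 0.001]
contact_force: [-0.2, 0.1, -0.2]
gripper_width: 0.221
grasp_force: 0.0
t 9.15 tcp carrier mm [-50.3  -1.4 134.1] F carrier [-0.2  0.1 -0.2] axes in carrier
 [[ 0.001  1.     0.003]
 [ 1.    -0.001 -0.001]
 [-0.001  0.003 -1.   ]] open 0.221 0.0
time: 9.55
tool_pos: [0.5707, 0.0215, 0.1344]
tool_rot: [0.001, 0.643, 0.766, -0.0]
contact_force: [-4.2, -2.4, 4.7]
gripper_width: 0.086
grasp_force: 58.7
t 9.55 tcp carrier mm [-51.4  -1.4 134.4] F carrier [-4.6 -1.7  4.7] axes in carrier
 [[ 0.     1.     0.   ]
 [ 1.    -0.    -0.001]
 [-0.001  0.    -1.   ]] open 0.086 58.7
rows y,z(down) cm [[-0.57, -0.71], [-0.65, -0.64], [-0.73, -0.55], [-0.79, -0.46], [-0.84, -0.35], [-0.88, -0.25], [-0.9, -0.14], [-0.91, -0.02], [-0.91, 0.09], [-0.89, 0.2], [-0.86, 0.31], [-0.81, 0.42], [-0.75, 0.51]]
```

```bash
python3 -m crank '[{"x":0,"y":-0.28,"z":-0.36,"turn":0},{"x":0,"y":-0.29,"z":-0.35,"turn":0},{"x":0,"y":-0.32,"z":-0.33,"turn":0},{"x":0,"y":-0.33,"z":-0.31,"turn":0},{"x":0,"y":0,"z":0,"turn":0}]'; python3 -c "
from h import *
st()"
```

```text
time: 10.05
tool_pos: [0.56, 0.0195, 0.1473]
tool_rot: [0.002, 0.643, 0.766, 0.002]
contact_force: [5.5, -1.4, -0.2]
gripper_width: 0.093
grasp_force: 59.1
t 10.05 tcp carrier mm [-62.2  -1.4 147.3] F carrier [ 5.1 -2.4 -0.2] axes in carrier
 [[ 0.001  1.     0.005]
 [ 1.    -0.001 -0.002]
 [-0.002  0.005 -1.   ]] open 0.093 59.1
```

The latch has lifted past the blocked 0.1 rad, so it is free. I'll continue the arc.

```bash
python3 -m crank '[{"x":0,"y":-0.36,"z":-0.28,"turn":0},{"x":0,"y":-0.37,"z":-0.27,"turn":0},{"x":0,"y":-0.39,"z":-0.24,"turn":0},{"x":0,"y":-0.4,"z":-0.22,"turn":0},{"x":0,"y":0,"z":0,"turn":0}]'; python3 -m crank '[{"x":0,"y":-0.42,"z":-0.19,"turn":0},{"x":0,"y":-0.42,"z":-0.16,"turn":0},{"x":0,"y":-0.44,"z":-0.14,"turn":0},{"x":0,"y":-0.44,"z":-0.11,"turn":0},{"x":0,"y":0,"z":0,"turn":0}]'; python3 -c "
from h import *
st()"
```

```text
time: 10.55
tool_pos: [0.5458, 0.0169, 0.1589]
tool_rot: [0.003, 0.643, 0.766, 0.002]
contact_force: [4.0, -1.5, 3.2]
gripper_width: 0.089
grasp_force: 59.1
time: 11.05
tool_pos: [0.5298, 0.0138, 0.1663]
tool_rot: [0.004, 0.643, 0.766, 0.003]
contact_force: [4.2, -1.2, 7.6]
gripper_width: 0.088
grasp_force: 59.0
t 11.05 tcp carrier mm [-92.9  -1.8 166.3] F carrier [ 3.9 -1.9  7.6] axes in carrier
 [[ 0.     1.     0.01 ]
 [ 1.    -0.    -0.003]
 [-0.003  0.01  -1.   ]] open 0.088 59.0
```

```bash
python3 -m crank '[{"x":0,"y":-0.45,"z":-0.07,"turn":0},{"x":0,"y":-0.45,"z":-0.04,"turn":0},{"x":0,"y":-0.46,"z":0,"turn":0},{"x":0,"y":-0.46,"z":0,"turn":0},{"x":0,"y":0,"z":0,"turn":0}]'; python3 -m crank '[{"x":0,"y":-0.46,"z":0.04,"turn":0},{"x":0,"y":-0.45,"z":0.07,"turn":0},{"x":0,"y":-0.45,"z":0.1,"turn":0},{"x":0,"y":-0.44,"z":0.12,"turn":0},{"x":0,"y":0,"z":0,"turn":0}]'; python3 -c "
from h import *
st()"; python3 -m crank '[{"x":0,"y":-0.43,"z":0.15,"turn":0},{"x":0,"y":-0.43,"z":0.17,"turn":0},{"x":0,"y":-0.42,"z":0.2,"turn":0},{"x":0,"y":-0.4,"z":0.22,"turn":0},{"x":0,"y":0,"z":0,"turn":0}]'; python3 -c "
from h import *
st()"
```

```text
time: 11.55
tool_pos: [0.5131, 0.0107, 0.1696]
tool_rot: [0.006, 0.643, 0.766, 0.004]
contact_force: [4.1, -0.5, 13.6]
gripper_width: 0.091
grasp_force: 59.2
time: 12.05
tool_pos: [0.4939, 0.0071, 0.1659]
tool_rot: [0.004, 0.643, 0.766, 0.002]
contact_force: [-2.6, -2.3, 17.8]
gripper_width: 0.09
grasp_force: 63.1
t 12.05 tcp carrier mm [-129.5   -2.1  165.9] F carrier [-3.  -1.9 17.8] axes in carrier
 [[ 0.     1.     0.008]
 [ 1.    -0.    -0.004]
 [-0.004  0.008 -1.   ]] open 0.09 63.1
time: 12.55
tool_pos: [0.4767, 0.0038, 0.1581]
tool_rot: [0.004, 0.643, 0.766, 0.001]
contact_force: [-4.4, -3.9, 17.7]
gripper_width: 0.086
grasp_force: 64.2
t 12.55 tcp carrier mm [-146.9   -2.4  158.1] F carrier [-5.  -3.1 17.7] axes in carrier
 [[ 0.     1.     0.006]
 [ 1.    -0.    -0.004]
 [-0.004  0.006 -1.   ]] open 0.086 64.2
```

```bash
python3 -m crank '[{"x":0,"y":-0.38,"z":0.12,"turn":0},{"x":0,"y":-0.36,"z":0.18,"turn":0},{"x":0,"y":-0.2,"z":0.12,"turn":0},{"x":0,"y":0,"z":0,"turn":0}]'; python3 -c "
from h import *
st()
from plant import manip
p,d=manip.grab_frame('scene');cv2.imwrite('pics/s5.png',cv2.resize(p[180:330,220:420,::-1],None,fx=3,fy=3))"
```

```text
time: 12.95
tool_pos: [0.4664, 0.0022, 0.1504]
tool_rot: [0.003, 0.643, 0.766, 0.0]
contact_force: [1.8, -5.2, 6.8]
gripper_width: 0.09
grasp_force: 64.3
t 12.95 tcp carrier mm [-157.3   -2.2  150.4] F carrier [ 0.9 -5.4  6.8] axes in carrier
 [[ 0.     1.     0.004]
 [ 1.    -0.    -0.004]
 [-0.004  0.004 -1.   ]] open 0.09 64.3
```

View pics/s5.png

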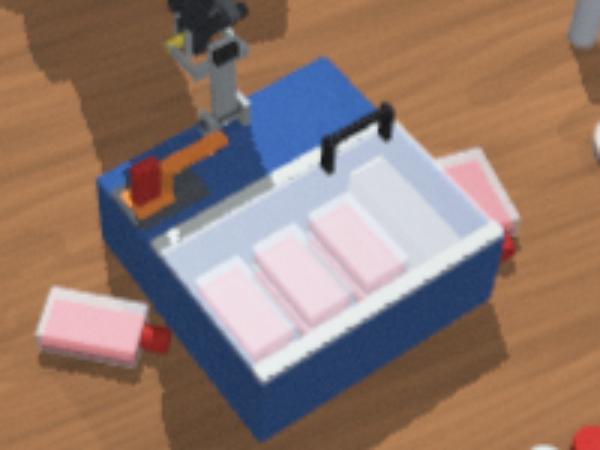

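The latch arm stands upright at about (225,90) in the crop, the tab is aside and the lid is still shut. Next I'll release and go to the lid bar.

```bash
python3 -m crank '[{"x":0,"y":0,"z":0,"turn":0},{"x":0,"y":0,"z":0,"turn":0},{"x":0,"y":0,"z":0,"turn":0},{"x":0,"y":0,"z":0,"turn":0}]' 30; python3 -m crank '[{"x":0,"y":0,"z":-1.2,"turn":0},{"x":0,"y":0,"z":-2,"turn":0},{"x":0,"y":0,"z":-3,"turn":0},{"x":0,"y":0,"z":-2,"turn":0},{"x":0,"y":0,"z":0,"turn":0}]';  python3 -c "
from h import *
st()"; python3 -m crank '[{"x":1.75,"y":3.4,"z":0,"turn":0},{"x":1.75,"y":3.4,"z":0,"turn":0},{"x":1.75,"y":3.4,"z":0,"turn":0},{"x":1.75,"y":3.4,"z":0,"turn":0},{"x":0,"y":0,"z":0,"turn":0}]' 35;python3 -m crank '[{"x":0,"y":0,"z":0,"turn":0},{"x":0,"y":0,"z":0,"turn":0}]';
python3 - <<'E'
from h import *
st()
from plant import manip
m=manip.camera_model('wrist');K,T=m['mtx'],m['world_to_cam'];p,d=manip.grab_frame('wrist');cv2.imwrite('pics/w6.png',p[:,:,::-1])
p,d=manip.grab_frame('scene');cv2.imwrite('pics/s6.png',cv2.resize(p[180:330,220:420,::-1],None,fx=3,fy=3))
E
```

```text
time: 13.4
tool_pos: [0.4644, 0.0037, 0.1476]
tool_rot: [-0.001, 0.643, 0.766, -0.0]
contact_force: [-1.5, 0.1, 2.0]
gripper_width: 0.305
grasp_force: 1.4
time: 13.9
tool_pos: [0.467, 0.0033, 0.2344]
tool_rot: [0.003, 0.643, 0.766, 0.002]
contact_force: [0.9, -0.4, 0.1]
gripper_width: 0.299
grasp_force: 0.0
t 13.9 tcp carrier mm [-156.6   -1.3  234.4] F carrier [ 0.8 -0.5  0.1] axes in carrier
 [[ 0.     1.     0.007]
 [ 1.    -0.    -0.002]
 [-0.002  0.007 -1.   ]] open 0.299 0.0
time: 14.4
tool_pos: [0.5883, 0.0981, 0.2275]
tool_rot: [-0.001, 0.642, 0.767, -0.001]
contact_force: [-0.7, -0.8, 0.4]
gripper_width: 0.348
grasp_force: 0.0
time: 14.6
tool_pos: [0.586, 0.0955, 0.2293]
tool_rot: [-0.001, 0.643, 0.766, -0.001]
contact_force: [-0.2, 0.3, 0.3]
gripper_width: 0.353
grasp_force: 0.0
t 14.6 tcp carrier mm [-23.4  68.9 229.3] F carrier [-0.2  0.3  0.3] axes in carrier
 [[ 0.001  1.    -0.002]
 [ 1.    -0.001  0.   ]
 [ 0.    -0.002 -1.   ]] open 0.353 0.0
```

View pics/w6.png

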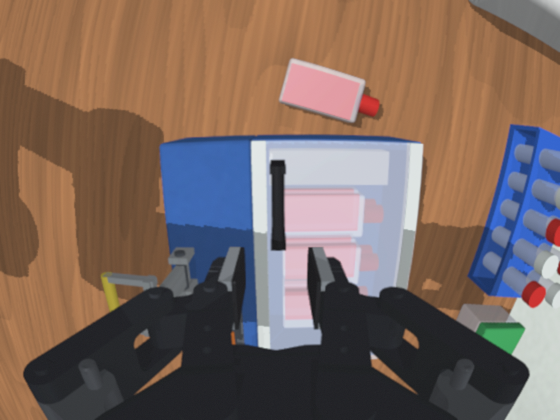

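The latch stayed back, with the yellow bar at (110,290). The lid bar at (278,205) is centred between the fingers, so I'll descend and grip it.

```bash
python3 -m crank '[{"x":0.1,"y":0.1,"z":3,"turn":0},{"x":0,"y":0,"z":3,"turn":0},{"x":0,"y":0,"z":3,"turn":0},{"x":0,"y":0,"z":2.3,"turn":0},{"x":0,"y":0,"z":0,"turn":0}]' 35; python3 -m crank '[{"x":0,"y":0,"z":0,"turn":0},{"x":0,"y":0,"z":0,"turn":0}]' 22;  python3 -c "
from h import *
st()"; python3 -m crank '[{"x":0,"y":0,"z":0,"turn":0},{"x":0,"y":0,"z":0,"turn":0},{"x":0,"y":0,"z":0,"turn":0},{"x":0,"y":0,"z":0,"turn":0}]' 0; python3 -c "
from h import *
st()
a0=np.arctan2(43,132);r=np.hypot(43,132);t=a0+np.linspace(0,1.32,25)
P=np.c_[-r*np.cos(t),r*np.sin(t)]; print('rows y,z(down) cm',(np.diff(P,axis=0)*[1,-1]/10).round(2).tolist())
"
```

```text
time: 15.2
tool_pos: [0.5843, 0.0963, 0.1131]
tool_rot: [-0.003, 0.643, 0.766, -0.003]
contact_force: [-0.4, 0.6, -0.9]
gripper_width: 0.349
grasp_force: 0.0
time: 15.4
tool_pos: [0.589, 0.0969, 0.1196]
tool_rot: [0.001, 0.643, 0.766, 0.001]
contact_force: [-0.5, 0.0, 0.3]
gripper_width: 0.218
grasp_force: 0.0
t 15.4 tcp carrier mm [-20.2  69.8 119.6] F carrier [-0.5  0.1  0.3] axes in carrier
 [[ 0.001  1.     0.004]
 [ 1.    -0.001 -0.001]
 [-0.001  0.004 -1.   ]] open 0.218 0.0
time: 15.8
tool_pos: [0.5872, 0.0967, 0.1197]
tool_rot: [-0.0, 0.643, 0.766, -0.001]
contact_force: [-7.8, -1.5, 7.4]
gripper_width: 0.09
grasp_force: 58.7
t 15.8 tcp carrier mm [-22.1  69.9 119.7] F carrier [-7.9 -0.1  7.4] axes in carrier
 [[-0.     1.    -0.002]
 [ 1.     0.    -0.001]
 [-0.001 -0.002 -1.   ]] open 0.09 58.7
rows y,z(down) cm [[0.26, -0.72], [0.3, -0.7], [0.33, -0.69], [0.37, -0.67], [0.41, -0.65], [0.44, -0.62], [0.48, -0.6], [0.51, -0.57], [0.54, -0.54], [0.57, -0.51], [0.59, -0.48], [0.62, -0.45], [0.64, -0.41], [0.67, -0.37], [0.68, -0.34], [0.7, -0.3], [0.72, -0.26], [0.73, -0.22], [0.74, -0.18], [0.75, -0.14], [0.76, -0.1], [0.76, -0.06], [0.76, -0.01], [0.76, 0.03]]
```

```bash
python3 -m crank '[{"x":0,"y":0.1,"z":-0.72,"turn":0},{"x":0,"y":0.27,"z":-0.7,"turn":0},{"x":0,"y":0.33,"z":-0.69,"turn":0},{"x":0,"y":0.37,"z":-0.67,"turn":0},{"x":0,"y":0,"z":0,"turn":0}]'; python3 -c "
from h import *
st()";  python3 -m crank '[{"x":0,"y":0.41,"z":-0.65,"turn":0},{"x":0,"y":0.44,"z":-0.62,"turn":0},{"x":0,"y":0.48,"z":-0.6,"turn":0},{"x":0,"y":0.51,"z":-0.57,"turn":0},{"x":0,"y":0,"z":0,"turn":0}]'; python3 -c "
from h import *
st()"
```

```text
time: 16.3
tool_pos: [0.5983, 0.0988, 0.1463]
tool_rot: [-0.0, 0.643, 0.766, -0.001]
contact_force: [-4.7, -2.3, 1.2]
gripper_width: 0.087
grasp_force: 59.0
t 16.3 tcp carrier mm [-10.7  70.  146.3] F carrier [-5.  -1.4  1.2] axes in carrier
 [[ 0.     1.    -0.001]
 [ 1.    -0.    -0.   ]
 [-0.    -0.001 -1.   ]] open 0.087 59.0
time: 16.8
tool_pos: [0.6155, 0.1021, 0.1713]
tool_rot: [-0.001, 0.643, 0.766, -0.002]
contact_force: [-9.5, -2.2, 5.1]
gripper_width: 0.09
grasp_force: 59.0
t 16.8 tcp carrier mm [  6.8  70.3 171.3] F carrier [-9.7 -0.5  5.1] axes in carrier
 [[ 0.     1.    -0.004]
 [ 1.    -0.    -0.   ]
 [-0.    -0.004 -1.   ]] open 0.09 59.0
```

```bash
python3 -m crank '[{"x":0,"y":0.52,"z":-0.56,"turn":0},{"x":0,"y":0.55,"z":-0.52,"turn":0},{"x":0,"y":0.59,"z":-0.48,"turn":0},{"x":0,"y":0.62,"z":-0.45,"turn":0},{"x":0,"y":0,"z":0,"turn":0}]'; python3 -m crank '[{"x":0,"y":0.64,"z":-0.41,"turn":0},{"x":0,"y":0.67,"z":-0.37,"turn":0},{"x":0,"y":0.68,"z":-0.34,"turn":0},{"x":0,"y":0.7,"z":-0.3,"turn":0},{"x":0,"y":0,"z":0,"turn":0}]'; python3 -c "
from h import *
st()"
```

```text
time: 17.3
tool_pos: [0.6386, 0.1063, 0.193]
tool_rot: [-0.001, 0.643, 0.766, -0.001]
contact_force: [-9.9, -2.0, 8.6]
gripper_width: 0.084
grasp_force: 59.4
time: 17.8
tool_pos: [0.6667, 0.1115, 0.2096]
tool_rot: [0.001, 0.643, 0.766, 0.002]
contact_force: [-9.2, -0.8, 11.6]
gripper_width: 0.088
grasp_force: 59.6
t 17.8 tcp carrier mm [ 58.8  70.7 209.6] F carrier [-9.2  0.8 11.6] axes in carrier
 [[-0.     1.     0.004]
 [ 1.     0.     0.001]
 [ 0.001  0.004 -1.   ]] open 0.088 59.6
```

```bash
python3 -m crank '[{"x":0,"y":0.7,"z":-0.28,"turn":0},{"x":0,"y":0.72,"z":-0.24,"turn":0},{"x":0,"y":0.73,"z":-0.2,"turn":0},{"x":0,"y":0.74,"z":-0.16,"turn":0},{"x":0,"y":0,"z":0,"turn":0}]'; python3 -m crank '[{"x":0,"y":0.75,"z":-0.12,"turn":0},{"x":0,"y":0.75,"z":-0.08,"turn":0},{"x":0,"y":0.75,"z":-0.03,"turn":0},{"x":0,"y":0.6,"z":0.0,"turn":0},{"x":0,"y":0,"z":0,"turn":0}]'; python3 -c "
from h import *
st()
from plant import manip
p,d=manip.grab_frame('scene');cv2.imwrite('pics/s7.png',cv2.resize(p[150:330,200:440,::-1],None,fx=3,fy=3))"
```

```text
time: 18.3
tool_pos: [0.6961, 0.117, 0.2188]
tool_rot: [0.002, 0.643, 0.766, 0.003]
contact_force: [-4.8, 0.7, 9.9]
gripper_width: 0.088
grasp_force: 59.1
time: 18.8
tool_pos: [0.7235, 0.1221, 0.2196]
tool_rot: [0.001, 0.643, 0.766, 0.002]
contact_force: [-3.9, 1.0, 5.9]
gripper_width: 0.093
grasp_force: 60.7
t 18.8 tcp carrier mm [116.7  71.2 219.6] F carrier [-3.7  1.7  5.9] axes in carrier
 [[-0.     1.     0.005]
 [ 1.     0.     0.002]
 [ 0.002  0.005 -1.   ]] open 0.093 60.7
```

View pics/s7.png

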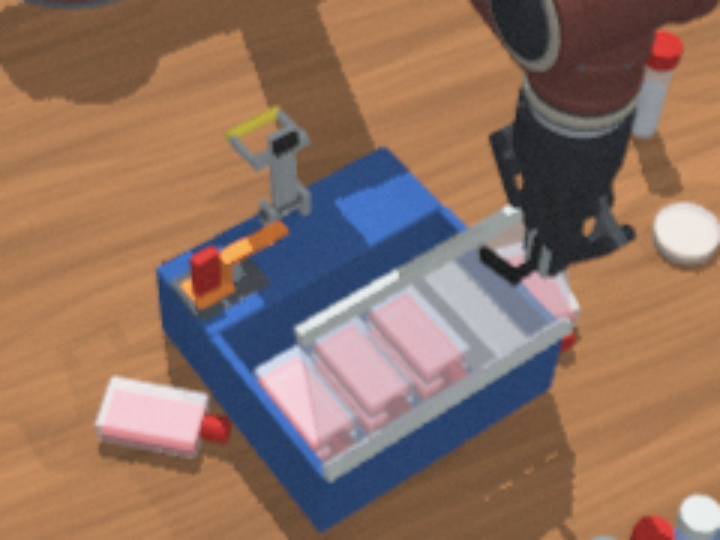

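The lid stands at about 75° with the latch back and the tab aside. I'll release and retreat straight up.

```bash
python3 -m crank '[{"x":0,"y":0,"z":0,"turn":0},{"x":0,"y":0,"z":0,"turn":0},{"x":0,"y":0,"z":0,"turn":0},{"x":0,"y":0,"z":0,"turn":0}]' 24;  python3 -c "
from h import *
st()"; python3 -m crank '[{"x":0,"y":0,"z":-0.7,"turn":0},{"x":0,"y":0,"z":-1,"turn":0},{"x":0,"y":0,"z":-2,"turn":0},{"x":0,"y":0,"z":-3,"turn":0},{"x":0,"y":0,"z":-3,"turn":0}]'; python3 -m crank '[{"x":0,"y":0,"z":-3,"turn":0},{"x":0,"y":0,"z":0,"turn":0},{"x":0,"y":0,"z":0,"turn":0}]'; python3 - <<'E'
from h import *
st()
from plant import manip
p,d=manip.grab_frame('scene');cv2.imwrite('pics/s8.png',p[:,:,::-1])
E
```

```text
time: 19.25
tool_pos: [0.722, 0.1208, 0.2146]
tool_rot: [-0.0, 0.643, 0.766, 0.0]
contact_force: [-0.3, 0.7, -1.3]
gripper_width: 0.238
grasp_force: 0.0
t 19.25 tcp carrier mm [114.9  70.2 214.6] F carrier [-0.2  0.8 -1.3] axes in carrier
 [[ 0.  1.  0.]
 [ 1. -0.  0.]
 [ 0.  0. -1.]] open 0.238 0.0
time: 19.75
tool_pos: [0.7218, 0.1207, 0.3133]
tool_rot: [0.0, 0.643, 0.766, 0.0]
contact_force: [0.7, -0.8, -0.2]
gripper_width: 0.244
grasp_force: 0.0
time: 20.05
tool_pos: [0.7224, 0.1207, 0.3439]
tool_rot: [0.001, 0.643, 0.766, 0.001]
contact_force: [0.2, 0.0, -0.8]
gripper_width: 0.242
grasp_force: 0.0
t 20.05 tcp carrier mm [115.3  70.1 343.9] F carrier [ 0.2 -0.  -0.8] axes in carrier
 [[ 0.     1.     0.003]
 [ 1.    -0.    -0.   ]
 [-0.     0.003 -1.   ]] open 0.242 0.0
```

View pics/s8.png

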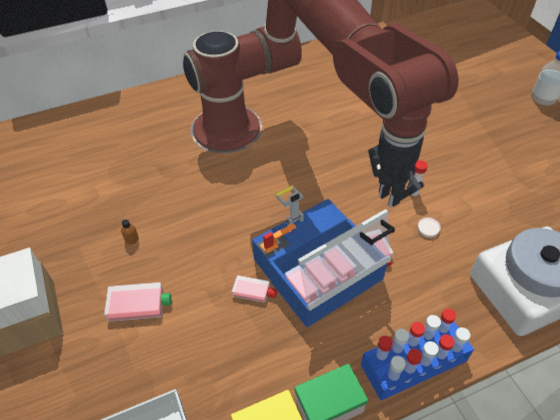

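The scene view shows the lid standing open with its bar at (378,232), the latch back at (290,200), the tab aside at (270,240) and the gripper clear. The bystander labware visible in this view has not moved, so I'll hand in.

```bash
python3 -c "
from plant import manip
print(manip.job_done())"
```

```text
the job is handed in; nothing more can be done
None
```

I handed the job in at about 20 s: the safety tab is at its open end (about 23.5 mm of slide), the latch is back at about 1.63 rad, and the lid stands open at about 75° with the gripper clear of it; these are worked out from measured tool positions, and the hand-in gave no verdict.

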